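Shift the bench gearbox into third

TASK

Shift the gearbox on the bench into third: with the fingertips only, push its lever to the cross channel, push it across to the right-hand column, then push it forward (away from the robot) into the third slot until it is fully home. Push the lever, never pull it upward, do not run it into the fourth slot (right-hand column, toward the robot), and leave the tape measure, cork block and wooden block where they are.

Things in the scene. Friction and masses are not known exactly. Their poses are not given: they have to be found in the camera images.
- gearbox: Grey gearbox fixed to the bench: foot flange 150 x 150 mm, housing 124 x 124 mm, bright gate plate (130 x 130 mm) on top, 104 mm up; belt pulley (66 mm across, centre 58 mm up) on its right side, reaching 102 mm from the centre. Origin: centre of the underside; x = forward (away from the robot), y = left, z = up; turned up to 0.4 rad on the bench.
- gate (a point): Centre of the H-shaped gate, on top of the gate plate; axes as the gearbox. Two columns along x, 37 mm apart, 60 mm long, joined by one cross channel along y through this point; cuts 16 mm wide. First slot = left column forward, second = left column back, third = right column forward, fourth = right column back.
- knob (a point): Centre of the lever's black ball knob (40 mm diameter), 165 mm above the bench when upright. A 12 mm steel stem, 40 mm of it free, leads down through the gate to the pivot, 135 mm from the knob's centre, 30 mm above the gearbox's underside. The lever has no centring spring and stays where it is left; a push of 2 to 4 N at the knob moves it. This point's axes tilt with the lever.
- third (a point): Where the centre of the knob is when the lever is fully home in the third slot (fixed to the gearbox, axes as the gearbox).
- lever_across (a joint): Sideways tilt of the lever, rad: -0.26 = left column (start), +0.26 = right column; the knob moves about 35 mm either side of the middle.
- lever_fore (a joint): Fore-and-aft tilt of the lever, rad: 0 = in the cross channel, +0.30 = fully forward (away from the robot), -0.30 = fully back; the knob moves about 40 mm either way. At the start it may be anywhere in the left column. The lever can pass across only while this is within about 0.03 of 0.
- lever_lift (a joint): How far the lever has been pulled up along its stem, m: 0 = down, held by a spring (18 N to start moving), 0.012 = top. It must stay down (below 0.005).
- tape: Grey and red tape measure, 64 x 103 x 36 mm, loose on the bench right of the gearbox; bystander. Origin: centre of the underside.
- cork: Cork sanding block, 65 x 110 x 29 mm, loose on the bench, to the left beyond the gearbox; bystander. Origin: centre of the underside.
- block: Wooden block blank, 46 x 82 x 30 mm, loose on the bench on the robot's side of the gearbox; bystander. Origin: centre of the underside.

How it is judged:
By the outcome, as a careful person would: the job done as asked, in the order asked, and still so for the second after the job is handed in, with the robot touching nothing.
It also fails if it takes over 72 s, if anything falls off the work surface, if the arm or the gripper's body presses on something with over 40 N, if the wrist force passes 120 N, or if a joint passes its speed limit or range.

ROBOT

A 7-joint arm with a two-finger parallel gripper is mounted at the origin on a cart in front of the work surface, level with it; the furniture and walls round the work are solid. World frame = base frame: x ahead of the robot, y to its left, z up, the work surface at z = 0. Lengths are in mm, angles in rad, forces in N, time in s.
With the tool pointing down it reaches from about 350 to 900 mm from the base axis. Payload 7.2 kg.
Tool frame: the origin (TCP) lies at the centre of the arm's flange, where the gripper is bolted on; the fingertips stand 182 mm ahead of it and the grasp point (between the pads) lies 163 mm ahead of it (manip.grip_point_offset is the distance from the TCP to the grasp point, in mm); z points along the fingers, x is the direction in which the jaws open and shut, and the axes are right-handed (so a half turn about z gives the same grasp; the last joint's range is limited). The gripper opens to 88 mm and grips with 3 to 60 N. Pads are 20 mm wide; open, the fingers measure 115 mm over their backs; the gripper's body (75 mm by 178 mm) begins 61 mm behind the grasp point.
Start: joints at [-1.315, 0.411, -0.013, 1.596, 0.006, 1.134, -0.082], TCP at [198.865, 592.516, 404.653] pointing down, gripper open.
Joint ranges: [-2.95, 2.95], [-0.29, 1.99], [-1.47, 1.44], [0.14, 2.54], [-1.03, 4.17], [0.13, 1.85], [-2.86, 2.86]. Speed limits (rad/s): [2.39, 2.39, 3.01, 3.01, 3.14, 3.14, 3.14].

INTERFACE

Orientations are given as a 3x3 rotation matrix whose columns are the frame's x, y, z axes.
In Python, from station import manip, grab_frame, camera_params gives the robot as it stands.
- The arm moves only by the tool send_rows, never from a script. Its argument "increments" is a list that holds one entry, the list of rows, each a list of 5 numbers: the opening, from 0 (shut) to 1 (fully open), then the shift along the tool's x, y, z in m, then the turn about the tool's z in degrees. A call has 1 to 20 rows; each row shifts and turns the commanded pose from where the row before left it, along the tool's axes as they then stand; what a row does not reach is not made up. A row lasts 1/8 s, in which the tool goes at most 62.5 mm and 10.7 degrees, less where a joint would pass 70% of its speed; a pose out of reach is approached as far as the arm can. A call is refused whole if a number of a shift passes 0.0625 or a number of a turn 10.7, either way. A call with a gripper value outside its range is refused whole. The fingers move at their own pace and stop on an object; "grip_force" is the grip in N (left out, the last holds). Time passes only in rows, so rows that do not move let the fingers close. It gives the time, the measured TCP pose, the force and the opening at its end, in the units of the state.
- manip.get_state(): the state, without advancing time (a new reading comes with each control period).
- grab_frame(name): name is "scene" or "top" or "wrist"; returns the picture (400x640x3 uint8, red, green, blue); there is no depth.
- camera_params(name): a dict with "mtx" (3x3 intrinsics, pixels), "camera_from_world" (4x4, takes a point from world to camera coordinates). Camera axes: x right, y up, looking along -z (the intrinsics and any distortion apply to the point x, -y, -z); pixel columns grow to the right and rows downward; lengths in mm; the calibration is good to about 2 mm. A picture is of the moment at which its call begins: read the wrist's pose just before it. camera_params takes no time and is no camera call; for the wrist camera it gives the pose at the moment of the call.
- manip.finish_job(): hands the job in, once; it reports no verdict.
The state is a dict: "clock": time; "joint_pos": joint angles; "qvel": joint speeds; "joint_efforts": joint torques, N m; "eef_pos": TCP position; "tool_rot": TCP orientation; "wrist_force": force on the tool from outside, world axes, zero at the start; "wrist_torque": the same for the moment, N m; "width": finger opening in mm.
Only numpy, scipy, OpenCV 4.12 (cv2) and the standard library are available. Lean on these libraries where they do the work, as an engineer would, in place of code of your own. Each camera call takes 0.05 s, during which the arm holds its last target.

## Working session

There is one attempt and no reset: what is moved stays moved. The work goes in short steps, Python scripts to look and compute and a tool call to move; the robot and the scene stay as the last step left them, time stands still between calls to the robot, and variables do not carry over. Pictures are saved under pics/ and viewed, and the job is handed in when it is done.

Besides the shell and the picture viewer there is one more tool, called after "Call:" as name(argument=value, ...) on one line, values as JSON. send_rows: Moves the arm, as the interface text tells. Its arguments: {"type":"object","properties":{"increments":{"type":"array"},"grip_force":{"type":"number"}},"required":["increments"]}

```bash
mkdir -p pics; ls
python3 - <<'E'
from station import manip, grab_frame, camera_params
import cv2
for n in ("scene","top"):
    cv2.imwrite(f"pics/{n}0.png",grab_frame(n)[:,:,::-1])
    p=camera_params(n);print(n,p)
s=manip.get_state();print(s)
E
```

```text
pics
scene {'mtx': array([[482.46977892,   0.        , 319.48421233],
       [  0.        , 482.46977892, 202.88954964],
       [  0.        ,   0.        ,   1.        ]]), 'camera_from_world': array([[ 7.70191926e-01, -6.37697563e-01, -1.20919161e-02,
        -4.63556157e+02],
       [ 4.57727297e-01,  5.39427874e-01,  7.06755467e-01,
        -2.10046401e+02],
       [-4.44173522e-01, -5.49872154e-01,  7.07354576e-01,
        -1.02120067e+03],
       [ 0.00000000e+00,  0.00000000e+00,  0.00000000e+00,
         1.00000000e+00]])}
top {'mtx': array([[430.16876965,   0.        , 325.98097558],
       [  0.        , 430.16876965, 198.20616291],
       [  0.        ,   0.        ,   1.        ]]), 'camera_from_world': array([[ 8.90931566e-03, -9.99546719e-01,  2.87572811e-02,
        -2.07247406e+02],
       [ 9.82973470e-01,  1.40326297e-02,  1.83210923e-01,
        -4.86938130e+02],
       [-1.83531417e-01,  2.66353604e-02,  9.82652928e-01,
        -1.04923352e+03],
       [ 0.00000000e+00,  0.00000000e+00,  0.00000000e+00,
         1.00000000e+00]])}
{'clock': 0.1, 'joint_pos': array([-1.31522515,  0.41181443, -0.01270782,  1.59694945,  0.00559071,
        1.13432985, -0.08220759]), 'qvel': array([ 0.00091876, -0.00137217, -0.00134791, -0.00213918, -0.00101914,
        0.00119642,  0.00052563]), 'joint_efforts': array([ 2.31532307e-03, -5.89098644e+01,  6.43468872e-01, -2.91718286e+01,
       -5.37971046e-02,  1.43657552e-02,  4.27904547e-05]), 'eef_pos': array([198.79724346, 592.33268677, 403.90088902]), 'tool_rot': array([[ 3.18135442e-01,  9.48045200e-01, -3.73226672e-04],
       [ 9.48044145e-01, -3.18135647e-01, -1.41727153e-03],
       [-1.46237418e-03,  9.70489450e-05, -9.99998926e-01]]), 'wrist_force': array([ 1.36959371,  0.25143988, -0.06020621]), 'wrist_torque': array([ 0.01542017, -0.03008264,  0.05614408]), 'width': 87.92579236447992}
```

View pics/scene0.png

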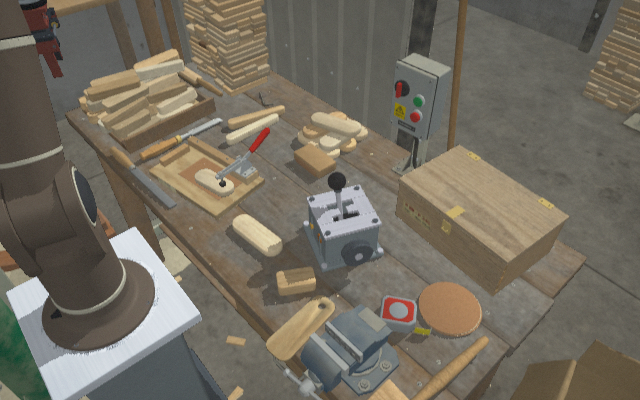

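View pics/top0.png

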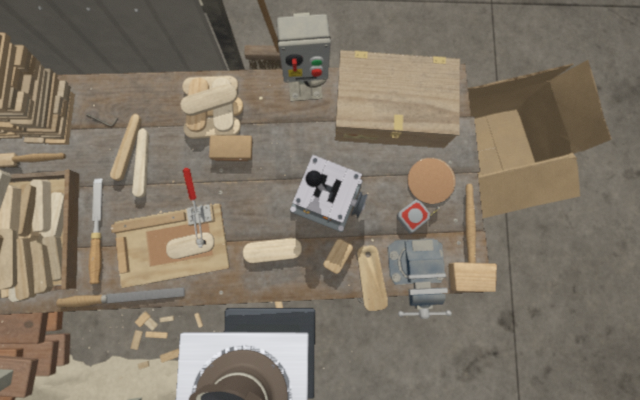

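```bash
cat > h.py <<'E'
import numpy as np,cv2
from station import manip, grab_frame, camera_params
def proj(n,P,p=None):
    p=p or camera_params(n);T=p["camera_from_world"];c=T[:3,:3]@np.array(P,float)+T[:3,3]
    q=p["mtx"]@np.array([c[0],-c[1],-c[2]]);return q[:2]/q[2]
def ray(n,uv,p=None):
    p=p or camera_params(n);T=p["camera_from_world"];R=T[:3,:3]
    d=np.linalg.inv(p["mtx"])@np.array([uv[0],uv[1],1.]);d=R.T@np.array([d[0],-d[1],-d[2]])
    return -R.T@T[:3,3],d/np.linalg.norm(d)
def onz(n,uv,z,p=None):
    o,d=ray(n,uv,p);return o+d*(z-o[2])/d[2]
def tri(rs):
    A=sum(np.eye(3)-np.outer(d,d) for o,d in rs);b=sum((np.eye(3)-np.outer(d,d))@o for o,d in rs)
    X=np.linalg.solve(A,b);return X,[np.linalg.norm(np.cross(d,X-o)) for o,d in rs]
E
python3 - <<'E'
from h import *
print(proj("top",[198,592,400]),proj("scene",[198,592,400]))
t=cv2.imread("pics/top0.png");s=cv2.imread("pics/scene0.png")
a=cv2.resize(t[145:245,280:380],None,fx=6,fy=6,interpolation=cv2.INTER_CUBIC)
b=cv2.resize(s[160:280,290:410],None,fx=5,fy=5,interpolation=cv2.INTER_CUBIC)
cv2.imwrite("pics/tz.png",a);cv2.imwrite("pics/sz.png",b)
E
```

```text
[-173.45321215  332.14787146] [29.00778275  0.71274996]
```

View pics/tz.png

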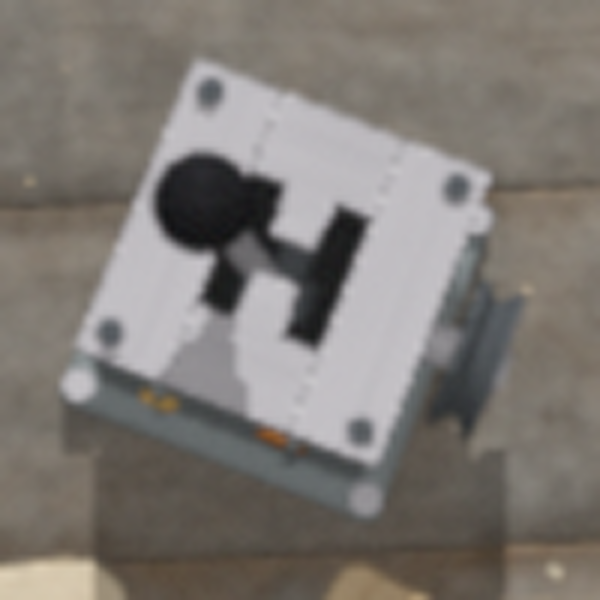

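View pics/sz.png

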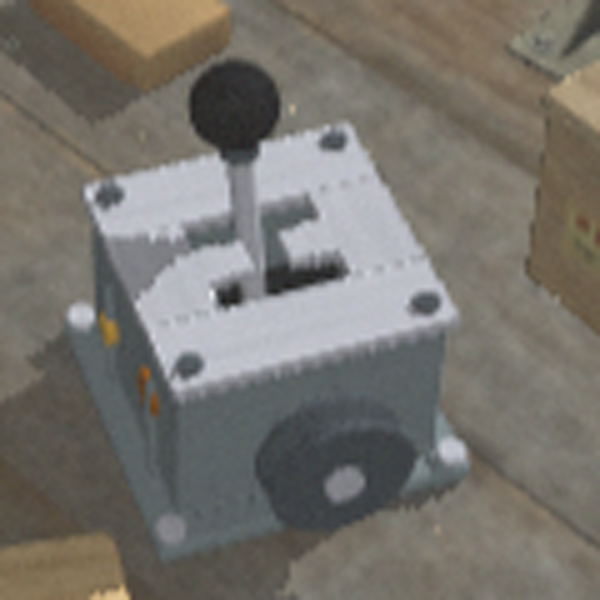

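```bash
cat >> h.py <<'E'
def gate_frame():
    pass
E
python3 - <<'E'
from h import *
pt=camera_params("top");ps=camera_params("scene")
T=lambda u:((u[0]+.5)/6-.5+280,(u[1]+.5)/6-.5+145)
S=lambda u:((u[0]+.5)/5-.5+290,(u[1]+.5)/5-.5+160)
# order FL, FR, BL, BR
t=[T(x) for x in[(209,95),(457,188),(109,334),(360,431)]]
s=[S(x) for x in[(110,195),(334,139),(188,365),(426,302)]]
for nm,q,p in(("top",t,pt),("scene",s,ps)):
    # scene: identify corners by position
    P=np.array([onz(nm,x,104,p) for x in q]);print(nm,P.round(1),P.mean(0).round(1))
k=[ray("top",T((203,202)),pt),ray("scene",S((234,105)),ps)]
print(tri(k))
E
```

```text
top [[ 572.9 -170.8  104. ]
 [ 535.4 -272.5  104. ]
 [ 472.9 -132.   104. ]
 [ 434.8 -233.2  104. ]] [ 504.  -202.1  104. ]
scene [[ 472.7 -130.1  104. ]
 [ 574.5 -168.3  104. ]
 [ 433.7 -230.5  104. ]
 [ 535.1 -269.1  104. ]] [ 504.  -199.5  104. ]
(array([ 513.41458034, -168.6960817 ,  161.90324845]), [np.float64(0.9891369043224506), np.float64(0.9891369043224364)])
```

Call:
send_rows(increments=[[[0,0,0,-0.04,2.45],[0,-0.03,0.031,0,0],[0,-0.03,0.031,0,0],[0,-0.03,0.031,0,0],[0,-0.03,0.031,0,0],[0,-0.03,0.031,0,0],[0,-0.03,0.031,0,0],[0,-0.03,0.031,0,0],[0,-0.03,0.031,0,0],[0,-0.03,0.031,0,0],[0,-0.03,0.031,0,0],[0,-0.03,0.031,0,0],[0,-0.03,0.031,0,0],[0,-0.03,0.031,0,0],[0,-0.03,0.031,0,0],[0,-0.03,0.031,0,0],[0,-0.03,0.031,0,0],[0,-0.03,0.031,0,0],[0,0,0,0,0]]], grip_force=20)

```text
clock: 2.48
eef_pos: [508.4, -75.4, 444.3]
tool_rot: [[0.363, 0.932, -0.0], [0.932, -0.363, -0.002], [-0.002, 0.0, -1.0]]
wrist_force: [0.3, 0.1, -1.4]
width: 0.2
```

```bash
cat >> h.py <<'E'
G=np.array([504,-200.8]);ang=-0.366
GX=np.array([np.cos(ang),np.sin(ang)]);GY=np.array([-np.sin(ang),np.cos(ang)])
def where():
    s=manip.get_state();e=s["eef_pos"];d=e[:2]-G
    print("t",round(s["clock"],2),"gx %.1f gy %.1f tipz %.1f"%(d@GX,d@GY,e[2]-182),"F",s["wrist_force"].round(1),"w",round(s["width"],1));R=s["tool_rot"]
    print("toolx in gate",(R[:2,0]@GX).round(3),(R[:2,0]@GY).round(3),"z",R[:,2].round(3),"j",s["joint_pos"].round(2))
E
python3 -c "
from h import *
where();cv2.imwrite('pics/w1.png',grab_frame('wrist')[:,:,::-1]);cv2.imwrite('pics/t1.png',cv2.resize(grab_frame('top')[100:250,220:420,::-1],None,fx=4,fy=4))"
```

```text
t 2.48 gx -40.8 gy 118.7 tipz 262.3 F [ 0.3  0.1 -1.4] w 0.2
toolx in gate 0.006 1.0 z [-0.    -0.002 -1.   ] j [-0.43  0.19  0.57  1.84 -0.11  1.14  1.38]
```

View pics/w1.png

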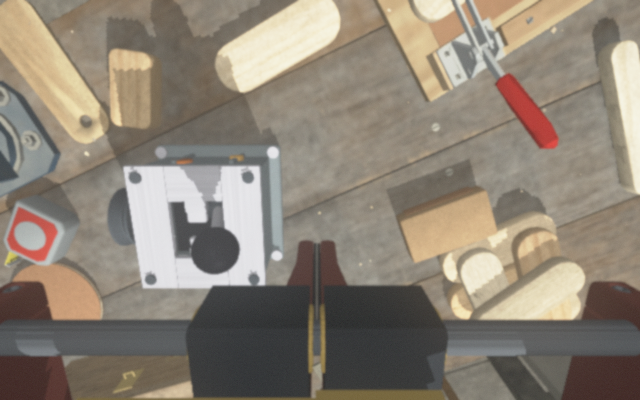

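View pics/t1.png

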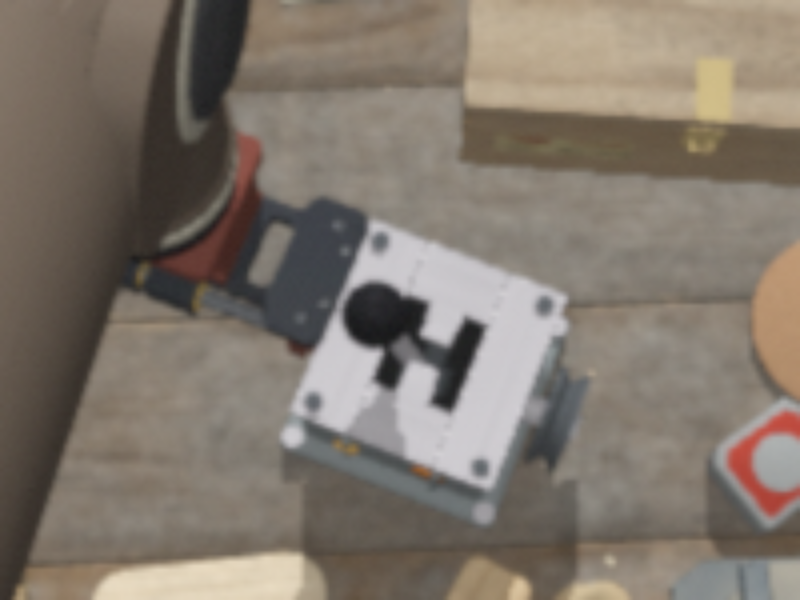

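Run:
```python
from h import *
p=camera_params("wrist")
T=lambda u:((u[0]+.5)/6-.5+280,(u[1]+.5)/6-.5+145)
S=lambda u:((u[0]+.5)/5-.5+290,(u[1]+.5)/5-.5+160)
P=np.array([onz("wrist",u,104,p) for u in[(134,176),(247,176),(150,280),(253,280)]]);print(P.round(1),P.mean(0))
P=np.array([onz("wrist",u,104,p) for u in[(134,178),(247,178),(150,279),(253,279)]])
r=[ray("top",T((203,202))),ray("scene",S((234,105))),ray("wrist",(214,251),p)]
for rs in (r,r[::2],r[1:]):
    X,e=tri(rs);d=X[:2]-G;print(X.round(1),np.round(e,1),d@GX,d@GY)
```

```text
[[ 432.  -231.3  104. ]
 [ 471.  -129.8  104. ]
 [ 535.8 -271.   104. ]
 [ 574.7 -169.7  104. ]] [ 503.38487539 -200.45650932  104.        ]
[ 513.9 -168.   160.6] [1.3 0.9 0.6] -2.5152374018650523 34.11183182011114
[ 515.2 -169.2  156.7] [0.3 0.3] -0.8855081403077361 33.47852828994514
[ 513.5 -167.3  160.7] [0.1 0.1] -3.0938902959298296 34.65173702274511
```

Call:
send_rows(increments=[[[0,-0.017,0.02,0,0],[0,-0.017,0.019,0,0],[0,0,0,0.03,0],[0,0,0,0.03,0],[0,0,0,0.03,0],[0,0,0,0.029,0],[0,0,0,0,0],[0,0,0,0,0]]])

```text
clock: 3.58
eef_pos: [532.6, -117.5, 326.6]
tool_rot: [[0.357, 0.934, 0.001], [0.934, -0.357, 0.0], [0.001, 0.001, -1.0]]
wrist_force: [-0.3, 0.3, 0.5]
width: 0.3
```

```bash
python3 -c "
from h import *
where();cv2.imwrite('pics/s2.png',cv2.resize(grab_frame('scene')[140:290,260:460,::-1],None,fx=4,fy=4))"
```

```text
t 3.58 gx -3.1 gy 88.0 tipz 144.6 F [-0.3  0.3  0.5] w 0.3
toolx in gate -0.001 1.0 z [ 0.001  0.    -1.   ] j [-0.3   0.39  0.55  1.91 -0.25  0.91  1.58]
```

View pics/s2.png

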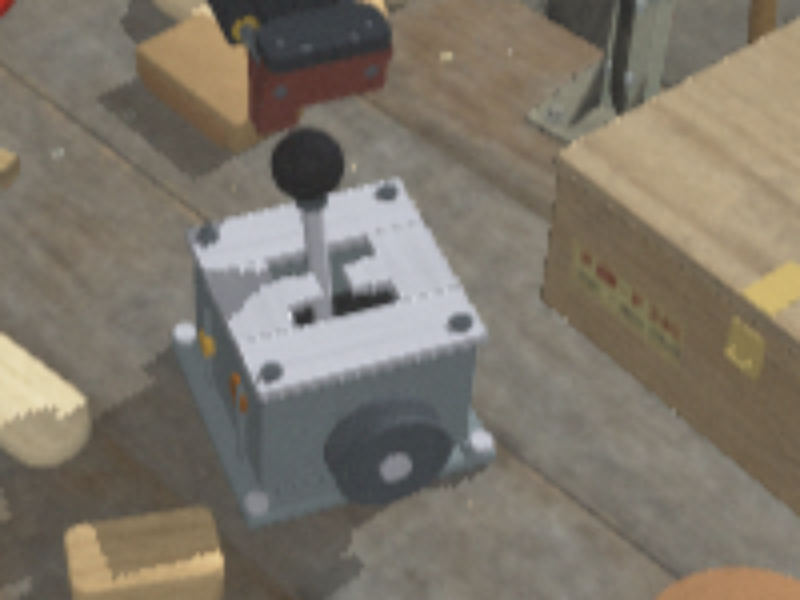

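```bash
python3 -c "
from h import *
im=grab_frame('scene')[100:250,260:460,::-1];im=cv2.resize(im,None,fx=4,fy=4)
e=manip.get_state()['eef_pos']
for h in(0,19,40,61,80):
    for gx in (-10,10):
      q=e-np.array([0,0,182-h])+np.r_[GX*gx,0];u=(proj('scene',q)-[260,100])*4
      cv2.circle(im,tuple(int(v) for v in u),3,(0,255,0),-1)
cv2.imwrite('pics/s3.png',im)
cv2.imwrite('pics/w3.png',grab_frame('wrist')[:,:,::-1])
o=camera_params('wrist')['camera_from_world'];c=-o[:3,:3].T@o[:3,3];print(c-e,(c-e)[:2]@GX,(c-e)[:2]@GY)"
```

```text
[-71.34491519  27.1381096  -18.77654687] -76.331755267187 -0.19249597102332966
```

View pics/s3.png

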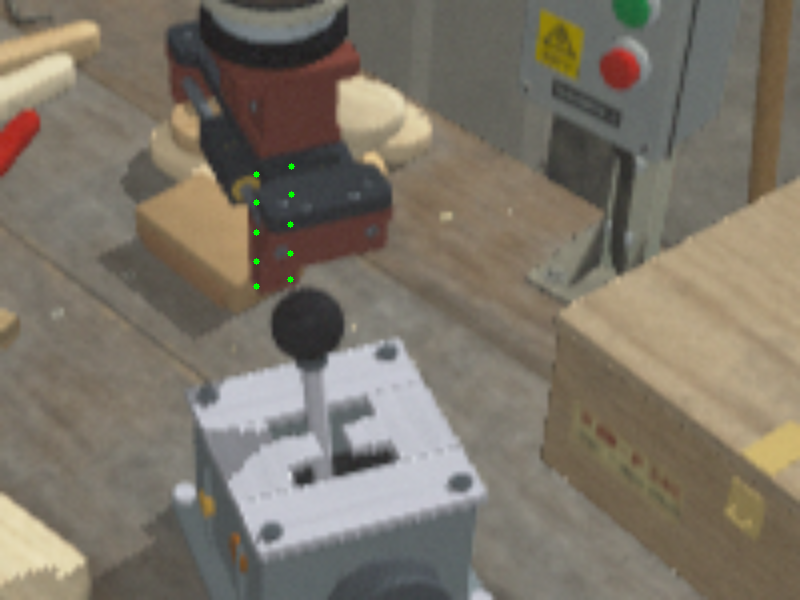

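View pics/w3.png

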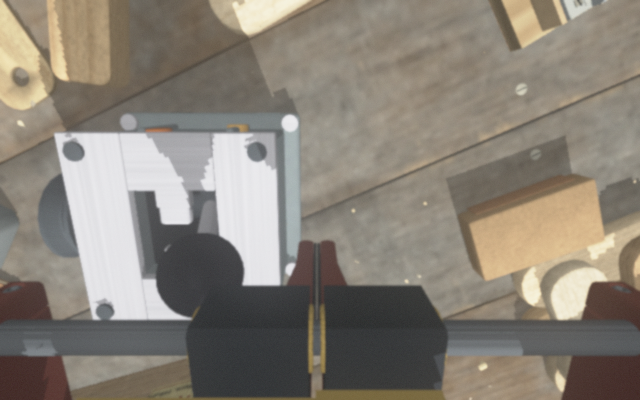

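Call:
send_rows(increments=[[[0,0,0,-0.03,0],[0,0,0,-0.03,0],[0,0,0,0,10],[0,0,0,0,10],[0,0,0,0,10],[0,0,0,0,10],[0,0,0,0,10],[0,0,0,0,10],[0,0,0,0,10],[0,0,0,0,10],[0,0,0,0,10],[0,0,0,0,0]]])

```text
clock: 5.22
eef_pos: [532.4, -118.0, 386.2]
tool_rot: [[0.934, -0.357, 0.001], [-0.357, -0.934, -0.0], [0.001, -0.0, -1.0]]
wrist_force: [0.1, 0.7, 0.1]
width: 0.5
```

```bash
python3 -c "
from h import *
where()"
```

```text
t 5.22 gx -3.1 gy 87.5 tipz 204.2 F [0.1 0.7 0.1] w 0.5
toolx in gate 1.0 0.001 z [ 0.001 -0.    -1.   ] j [-0.58  0.4   0.94  1.86 -0.37  1.07  0.14]
```

Call:
send_rows(increments=[[[0,0,0,0,10],[0,0,0,0,10],[0,0,0,0,10],[0,0,0,0,10],[0,0,0,0,10],[0,0,0,0,10],[0,0,0,0,10],[0,0,0,0,10],[0,0,0,0,10],[0,0,0,0,0]]])

```text
clock: 6.48
eef_pos: [532.4, -118.1, 385.6]
tool_rot: [[-0.354, -0.935, -0.001], [-0.935, 0.354, -0.0], [0.0, 0.0, -1.0]]
wrist_force: [0.2, -0.4, 0.0]
width: 0.7
```

```bash
python3 -c "
from h import *
where();cv2.imwrite('pics/s4.png',cv2.resize(grab_frame('scene')[100:250,260:460,::-1],None,fx=4,fy=4));cv2.imwrite('pics/w4.png',grab_frame('wrist')[:,:,::-1])"
```

```text
t 6.47 gx -3.1 gy 87.4 tipz 203.6 F [ 0.2 -0.4  0. ] w 0.7
toolx in gate 0.004 -1.0 z [-0.001 -0.    -1.   ] j [-0.77  0.63  1.35  1.87 -0.67  1.2  -1.13]
```

View pics/s4.png

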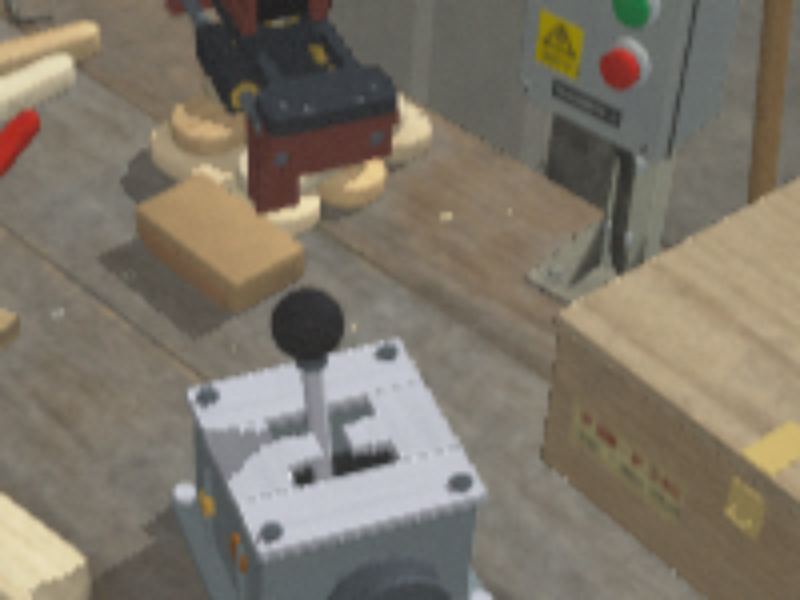

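View pics/w4.png

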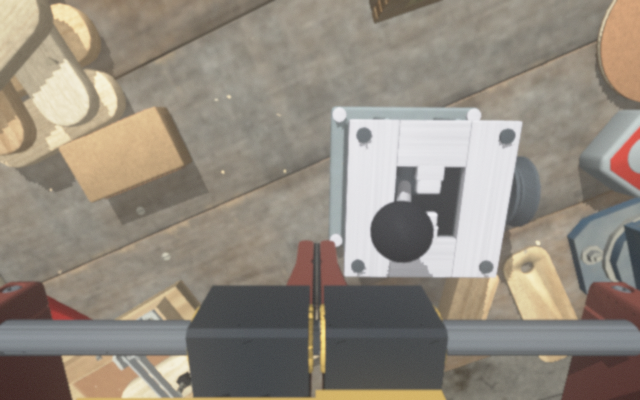

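```bash
python3 -c "
from h import *
im=grab_frame('scene')[70:190,280:400,::-1];im=cv2.resize(im,None,fx=5,fy=5,interpolation=2)
e=manip.get_state()['eef_pos']
t=e-np.array([0,0,182])
f=lambda q:tuple(int(v) for v in (proj('scene',q)-[280,70])*5)
cv2.line(im,f(t),f(t+[0,0,100]),(255,255,255),1)
for h in(0,40):
  for a,c in((GX,(0,255,0)),(GY,(255,255,0))):
    cv2.line(im,f(t+[0,0,h]),f(t+[0,0,h]+np.r_[a*60,0]),c,1)
cv2.imwrite('pics/s5.png',im)"
```

```text
(no output)
```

View pics/s5.png

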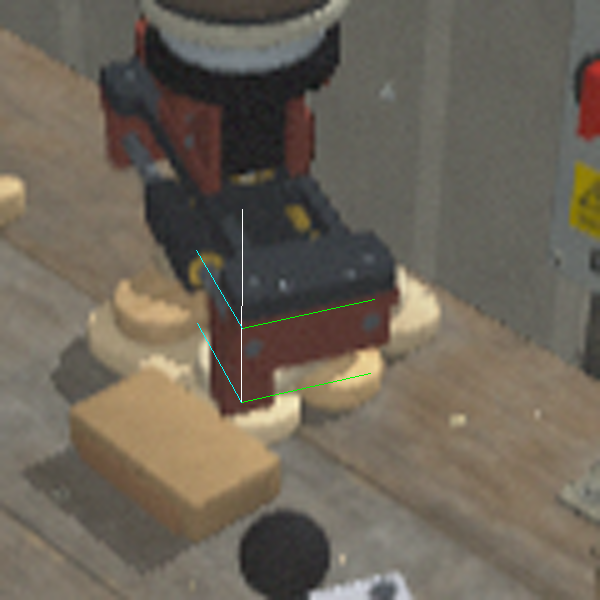

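```bash
python3 -c "
from h import *
for u in((325,200),(370,222),(305,345),(265,320)):
  for z in (300,325):
    q=onz('top',(u[0]/4+220,u[1]/4+100),z)[:2]-G;print(u,z,round(q@GX+40.8),round(q@GY-118.7))
cv2.imwrite('pics/t5.png',cv2.resize(grab_frame('top')[100:250,220:420,::-1],None,fx=4,fy=4))
"
```

```text
(325, 200) 300 54 -54
(325, 200) 325 47 -57
(370, 222) 300 51 -79
(370, 222) 325 45 -81
(305, 345) 300 -18 -72
(305, 345) 325 -23 -75
(265, 320) 300 -14 -49
(265, 320) 325 -19 -53
```

View pics/t5.png

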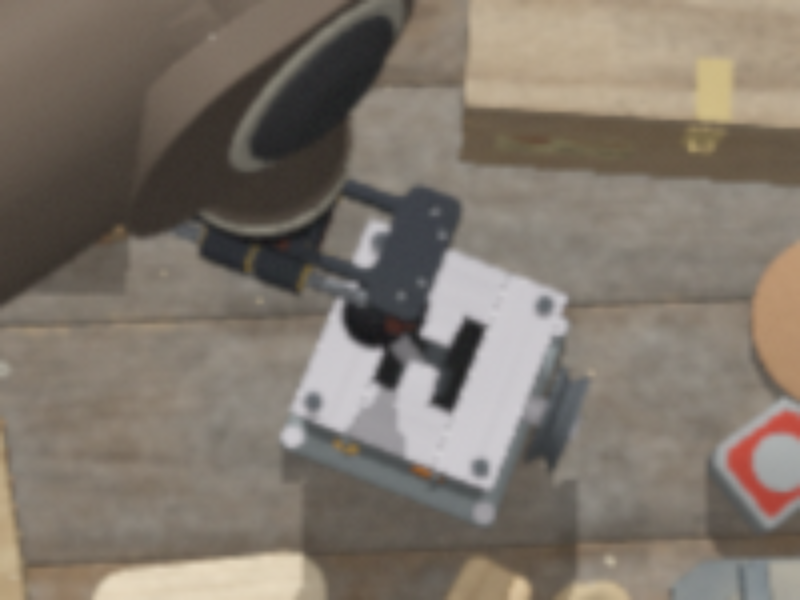

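Call:
send_rows(increments=[[[0,0,0,0.02,0],[0,0,0,0.02,0],[0,0,0,0.016,0],[0,0.005,0,0,0],[0,0.005,0,0,0],[0,0.005,0,0,0],[0,0,0,0,0]]])

```text
clock: 7.55
eef_pos: [526.8, -132.9, 330.1]
tool_rot: [[-0.359, -0.933, 0.001], [-0.933, 0.359, 0.0], [-0.0, -0.001, -1.0]]
wrist_force: [0.4, -0.0, -0.4]
width: 0.2
```

```bash
python3 -c "
from h import *
where();cv2.imwrite('pics/s6.png',cv2.resize(grab_frame('scene')[120:240,290:410,::-1],None,fx=5,fy=5));cv2.imwrite('pics/w6.png',grab_frame('wrist')[:,:,::-1])"
```

```text
t 7.55 gx -3.1 gy 71.6 tipz 148.1 F [ 0.4 -0.  -0.4] w 0.2
toolx in gate -0.001 -1.0 z [ 0.001  0.    -1.   ] j [-0.69  0.68  1.27  1.93 -0.74  1.1  -1.06]
```

View pics/s6.png

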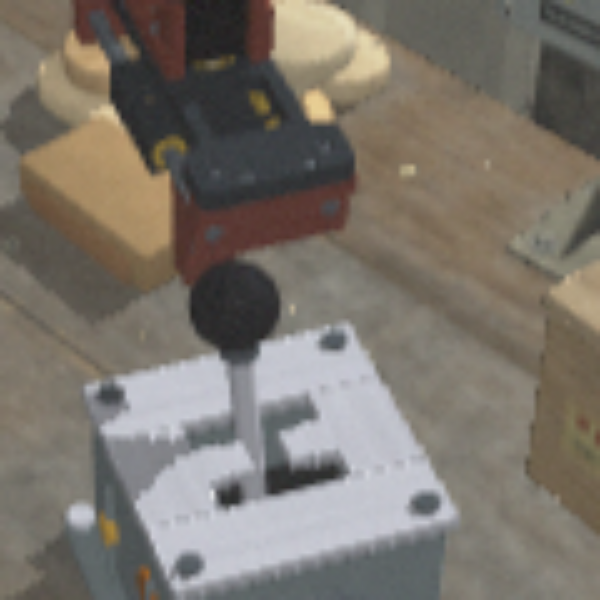

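View pics/w6.png

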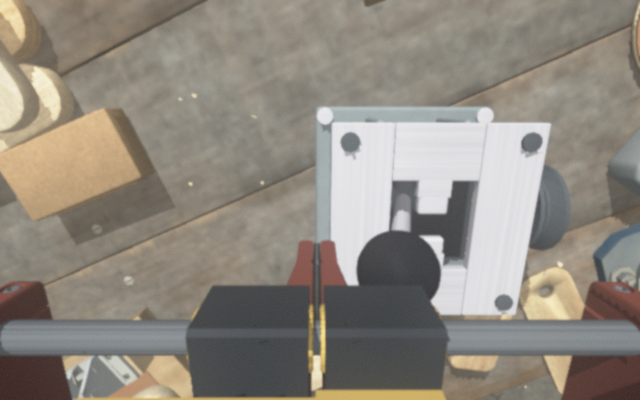

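Call:
send_rows(increments=[[[0,0.004,0,0,0],[0,0.004,0,0,0],[0,0.004,0,0,0],[0,0.004,0,0,0],[0,0,0,0,0]]])

```text
clock: 8.28
eef_pos: [521.2, -147.3, 329.8]
tool_rot: [[-0.359, -0.933, 0.0], [-0.933, 0.359, 0.0], [-0.0, -0.0, -1.0]]
wrist_force: [0.9, 1.6, 1.1]
width: 0.3
```

```bash
python3 -c "
from h import *
where();cv2.imwrite('pics/w7.png',grab_frame('wrist')[:,:,::-1])"
```

```text
t 8.28 gx -3.1 gy 56.1 tipz 147.8 F [0.9 1.6 1.1] w 0.3
toolx in gate -0.001 -1.0 z [ 0.  0. -1.] j [-0.67  0.67  1.26  1.93 -0.73  1.1  -1.03]
```

View pics/w7.png

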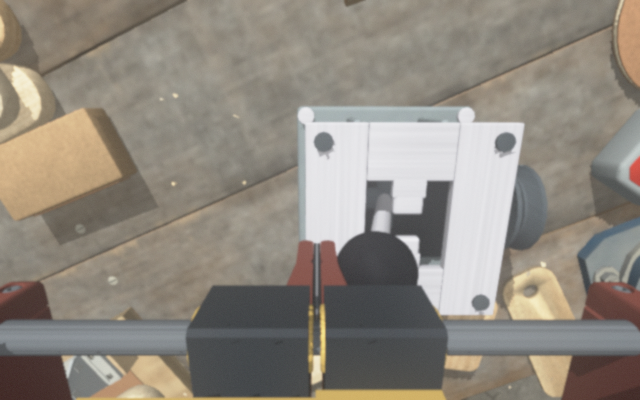

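Call:
send_rows(increments=[[[0,0.004,0,0,0],[0,0.004,0,0,0],[0,0.004,0,0,0],[0,0.004,0,0,0],[0,0,0,0,0]]])

```text
clock: 8.95
eef_pos: [515.2, -162.6, 329.6]
tool_rot: [[-0.359, -0.933, -0.0], [-0.933, 0.359, -0.0], [0.0, 0.0, -1.0]]
wrist_force: [0.8, 1.7, 0.7]
width: 0.5
```

```bash
python3 -c "
from h import *
where();cv2.imwrite('pics/w8.png',grab_frame('wrist')[:,:,::-1]);cv2.imwrite('pics/s8.png',cv2.resize(grab_frame('scene')[140:260,290:410,::-1],None,fx=4,fy=4))"
```

```text
t 8.95 gx -3.3 gy 39.7 tipz 147.6 F [0.8 1.7 0.7] w 0.5
toolx in gate -0.001 -1.0 z [-0. -0. -1.] j [-0.64  0.67  1.26  1.94 -0.73  1.1  -1.01]
```

View pics/w8.png

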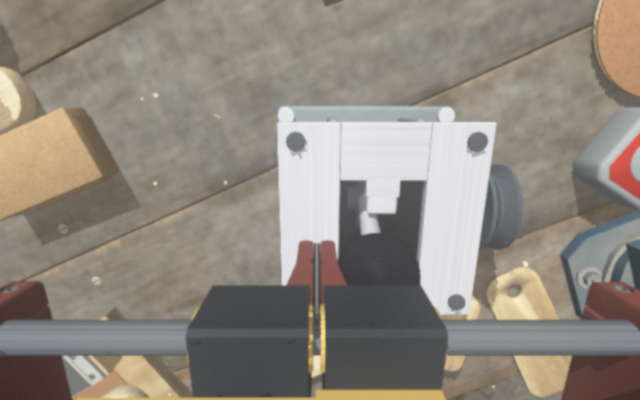

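View pics/s8.png

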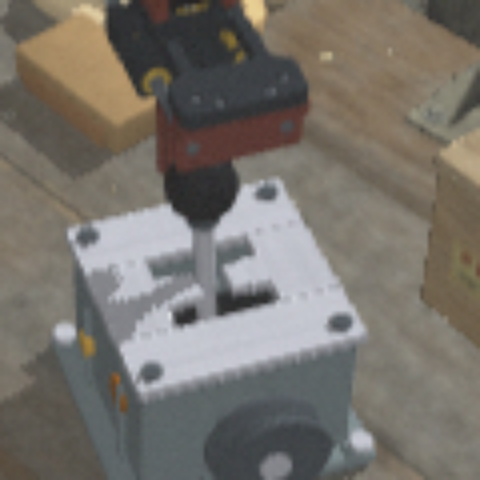

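Call:
send_rows(increments=[[[0,0.004,0,0,0],[0,0.004,0,0,0],[0,0.004,0,0,0],[0,0.004,0,0,0],[0,0.004,0,0,0],[0,0.004,0,0,0],[0,0.004,0,0,0],[0,0.004,0,0,0],[0,0,0,0,0]]])

```text
clock: 10.18
eef_pos: [503.7, -192.3, 329.6]
tool_rot: [[-0.359, -0.933, -0.0], [-0.933, 0.359, -0.0], [0.0, 0.0, -1.0]]
wrist_force: [0.1, 1.2, 0.1]
width: 0.6
```

```bash
python3 -c "
from h import *
where();cv2.imwrite('pics/w9.png',grab_frame('wrist')[:,:,::-1]);cv2.imwrite('pics/s9.png',cv2.resize(grab_frame('scene')[140:260,290:410,::-1],None,fx=4,fy=4))"
```

```text
t 10.18 gx -3.3 gy 7.8 tipz 147.6 F [0.1 1.2 0.1] w 0.6
toolx in gate -0.001 -1.0 z [-0. -0. -1.] j [-0.58  0.66  1.25  1.94 -0.72  1.09 -0.95]
```

View pics/s9.png

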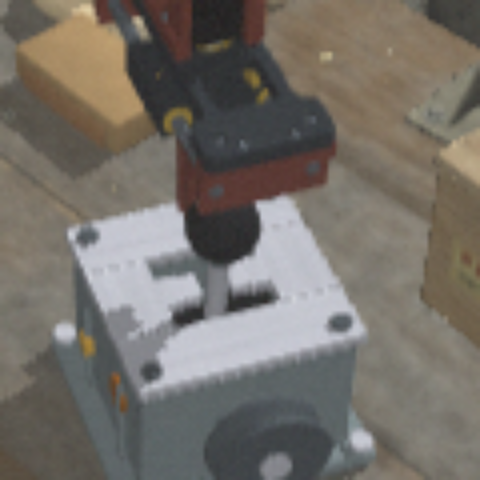

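Call:
send_rows(increments=[[[0,0.003,0,0,0],[0,0.003,0,0,0],[0,0.003,0,0,0],[0,0.003,0,0,0],[0,0.001,0,0,0],[0,0,0,0,0]]])

```text
clock: 11.02
eef_pos: [499.3, -204.2, 329.6]
tool_rot: [[-0.359, -0.933, -0.0], [-0.933, 0.359, -0.0], [0.0, 0.0, -1.0]]
wrist_force: [-0.4, 1.0, -0.5]
width: 0.4
```

```bash
python3 -c "
from h import *
where();cv2.imwrite('pics/s10.png',cv2.resize(grab_frame('scene')[140:260,290:410,::-1],None,fx=4,fy=4))"
```

```text
t 11.03 gx -3.2 gy -4.9 tipz 147.6 F [-0.4  1.  -0.5] w 0.4
toolx in gate -0.001 -1.0 z [-0. -0. -1.] j [-0.55  0.66  1.25  1.94 -0.72  1.09 -0.93]
```

View pics/s10.png

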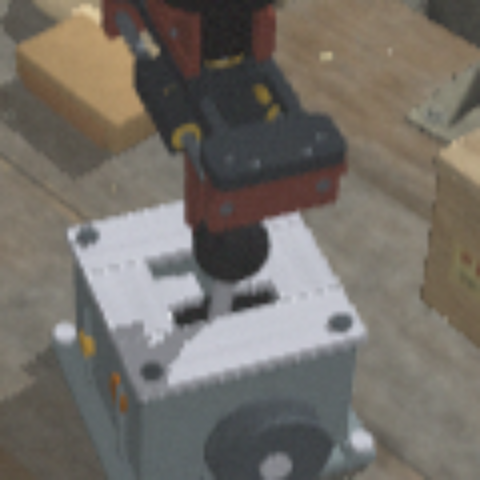

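Call:
send_rows(increments=[[[0,0.002,0,0,0],[0,0.002,0,0,0],[0,0.002,0,0,0],[0,0,0,0,0]]])

```text
clock: 11.58
eef_pos: [497.2, -209.5, 329.5]
tool_rot: [[-0.358, -0.934, -0.0], [-0.934, 0.358, 0.001], [-0.001, 0.0, -1.0]]
wrist_force: [0.9, 3.0, -2.4]
width: 0.6
```

```bash
python3 -c "
from h import *
where()
u=(230/4+290,248/4+140)
for z in (160,165):
  q=onz('scene',u,z)[:2]-G;print('knob before',q@GX,q@GY)
cv2.imwrite('pics/s11.png',cv2.resize(grab_frame('scene')[140:260,290:410,::-1],None,fx=5,fy=5))"
```

```text
t 11.57 gx -3.2 gy -10.5 tipz 147.5 F [ 0.9  3.  -2.4] w 0.6
toolx in gate -0.0 -1.0 z [-0.     0.001 -1.   ] j [-0.54  0.66  1.25  1.94 -0.72  1.09 -0.92]
knob before -3.859645113518562 -33.95845541768928
knob before -5.7939081080499255 -38.592841543464985
```

View pics/s11.png

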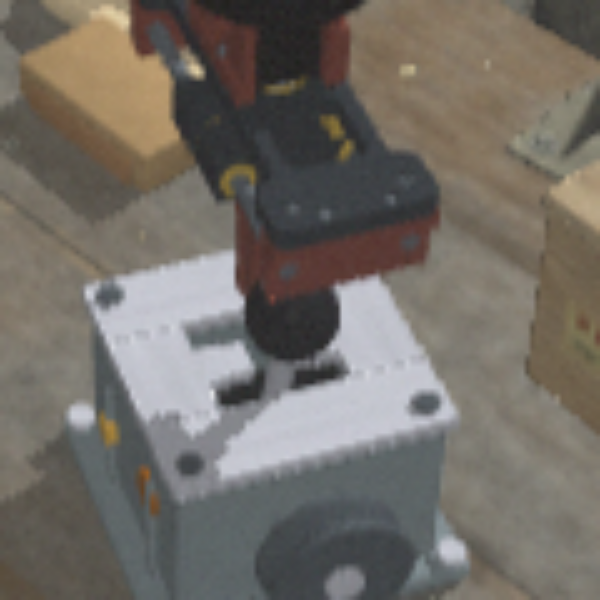

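Call:
send_rows(increments=[[[0,0.002,0,0,0],[0,0,0,0,0]]])

```text
clock: 11.88
eef_pos: [496.6, -211.1, 329.4]
tool_rot: [[-0.358, -0.934, -0.0], [-0.934, 0.358, 0.001], [-0.001, 0.001, -1.0]]
wrist_force: [2.7, 4.3, -3.5]
width: 0.6
```

```bash
python3 -c "
from h import *
where()
u=(292/5+290,313/5+140)
for z in (158,160):
  q=onz('scene',u,z)[:2]-G;print('knob',q@GX,q@GY)"
```

```text
t 11.88 gx -3.3 gy -12.3 tipz 147.4 F [ 2.7  4.3 -3.5] w 0.6
toolx in gate -0.0 -1.0 z [-0.     0.001 -1.   ] j [-0.54  0.66  1.25  1.94 -0.72  1.09 -0.92]
knob -1.9595739191161456 -34.36551188154595
knob -2.736464554076172 -36.212872609841064
```

Call:
send_rows(increments=[[[0,-0.01,0,0,0],[0,-0.012,0,0,0],[0,0,0.016,0,0],[0,0,0.016,0,0],[0,0,0.018,0,0],[0,0.015,0,0.005,0],[0,0.015,0,0,0],[0,0.015,0,0,0],[0,0,0,0,0],[0,0,0,0,0]]])

```text
clock: 13.12
eef_pos: [441.6, -215.2, 324.6]
tool_rot: [[-0.359, -0.933, 0.0], [-0.933, 0.359, 0.0], [-0.0, 0.0, -1.0]]
wrist_force: [-0.3, -0.5, -0.4]
width: 0.5
```

```bash
python3 -c "
from h import *
where()
cv2.imwrite('pics/s12.png',cv2.resize(grab_frame('scene')[140:260,290:410,::-1],None,fx=5,fy=5));cv2.imwrite('pics/t12.png',cv2.resize(grab_frame('top')[145:245,280:380,::-1],None,fx=6,fy=6))
cv2.imwrite('pics/w12.png',grab_frame('wrist')[:,:,::-1])"
```

```text
t 13.12 gx -53.1 gy -35.8 tipz 142.6 F [-0.3 -0.5 -0.4] w 0.5
toolx in gate -0.001 -1.0 z [ 0.  0. -1.] j [-0.57  0.59  1.3   2.05 -0.68  1.02 -0.87]
```

View pics/s12.png

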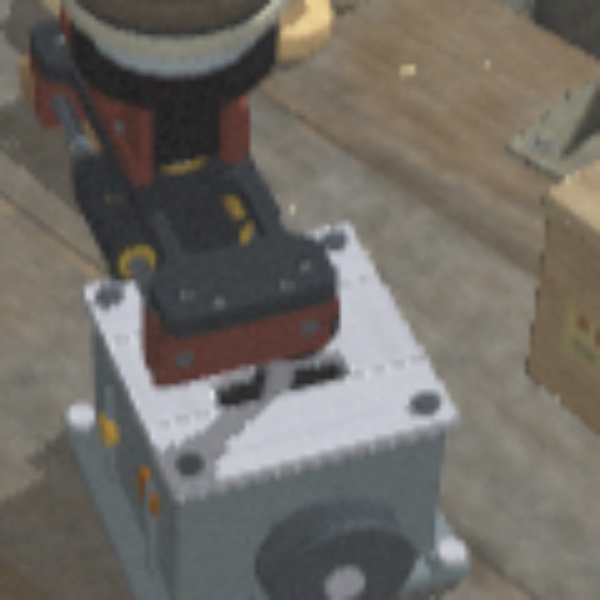

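View pics/w12.png

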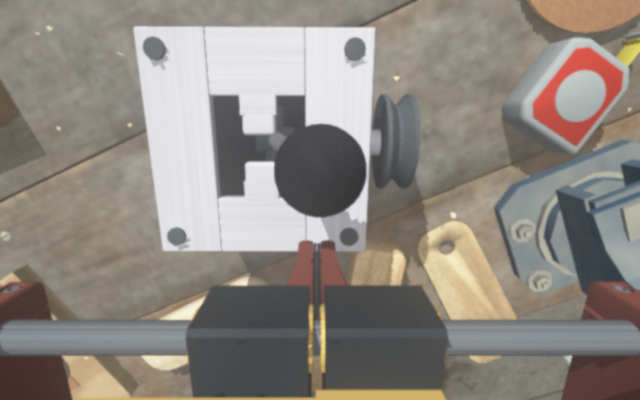

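View pics/t12.png

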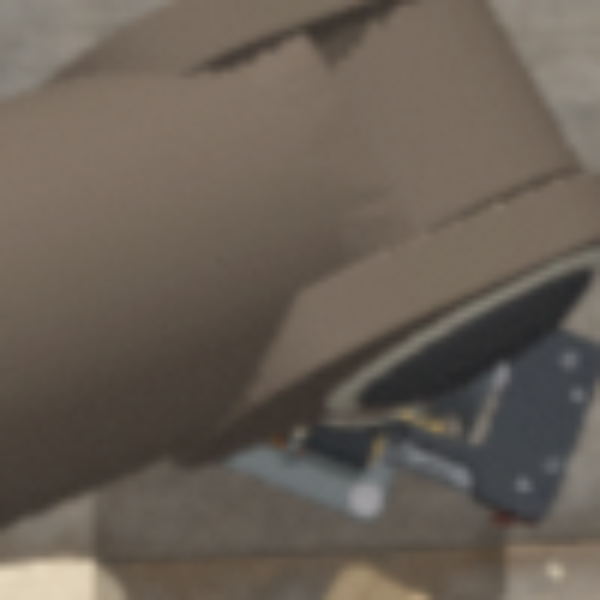

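Call:
send_rows(increments=[[[0,0,-0.008,0,0],[0,0,-0.006,0,0],[0,0,-0.004,0,0],[0,0,-0.004,0,0],[0,0,-0.004,0,0],[0,0,-0.004,0,0],[0,0,-0.004,0,0],[0,0,0,0,0]]])

```text
clock: 14.28
eef_pos: [473.5, -227.4, 324.6]
tool_rot: [[-0.358, -0.934, 0.0], [-0.934, 0.358, -0.0], [0.0, -0.0, -1.0]]
wrist_force: [-0.7, 0.0, 0.8]
width: 0.3
```

```bash
python3 -c "
from h import *
where()
cv2.imwrite('pics/w13.png',grab_frame('wrist')[:,:,::-1])"
```

```text
t 14.28 gx -18.9 gy -35.7 tipz 142.6 F [-0.7  0.   0.8] w 0.3
toolx in gate -0.0 -1.0 z [ 0. -0. -1.] j [-0.51  0.64  1.25  1.98 -0.7   1.06 -0.88]
```

View pics/w13.png

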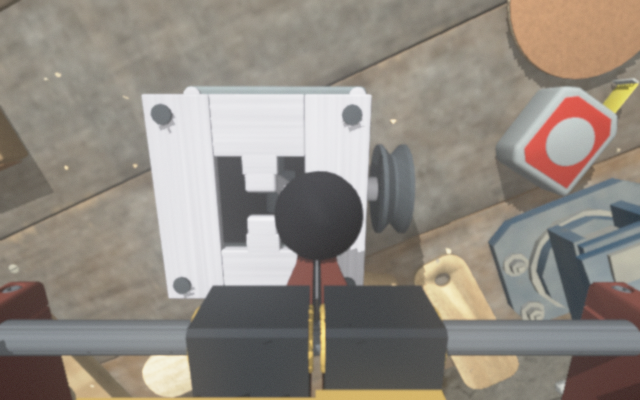

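Contact is made and the knob (318,215) sits squarely ahead of the tips. I'll continue forward.

Call:
send_rows(increments=[[[0,0,-0.004,0,0],[0,0,-0.004,0,0],[0,0,-0.004,0,0],[0,0,-0.004,0,0],[0,0,0,0,0]]])

```text
clock: 14.95
eef_pos: [488.5, -233.1, 324.5]
tool_rot: [[-0.358, -0.934, -0.0], [-0.934, 0.358, -0.0], [0.0, 0.0, -1.0]]
wrist_force: [-1.6, 0.1, -0.3]
width: 0.3
```

```bash
python3 -c "
from h import *
where()
cv2.imwrite('pics/w14.png',grab_frame('wrist')[:,:,::-1])"
```

```text
t 14.95 gx -2.9 gy -35.7 tipz 142.5 F [-1.6  0.1 -0.3] w 0.3
toolx in gate -0.0 -1.0 z [-0. -0. -1.] j [-0.48  0.66  1.23  1.94 -0.71  1.07 -0.88]
```

View pics/w14.png

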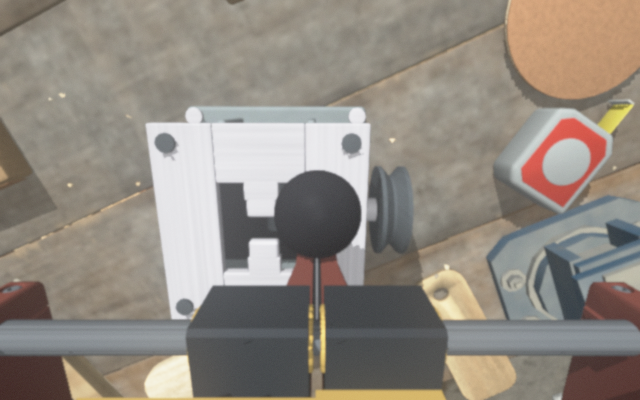

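Call:
send_rows(increments=[[[0,0,-0.003,0,0],[0,0,-0.003,0,0],[0,0,-0.003,0,0],[0,0,-0.003,0,0],[0,0,0,0,0]]])

```text
clock: 15.62
eef_pos: [499.6, -237.4, 324.6]
tool_rot: [[-0.358, -0.934, 0.0], [-0.934, 0.358, -0.0], [0.0, -0.0, -1.0]]
wrist_force: [-1.4, 0.3, -1.2]
width: 0.6
```

```bash
python3 -c "
from h import *
where()
p=camera_params('wrist');im=grab_frame('wrist')[:,:,::-1];cv2.imwrite('pics/w15.png',im)
"
```

```text
t 15.62 gx 9.0 gy -35.7 tipz 142.6 F [-1.4  0.3 -1.2] w 0.6
toolx in gate -0.0 -1.0 z [ 0. -0. -1.] j [-0.46  0.67  1.22  1.91 -0.72  1.09 -0.88]
```

View pics/w15.png

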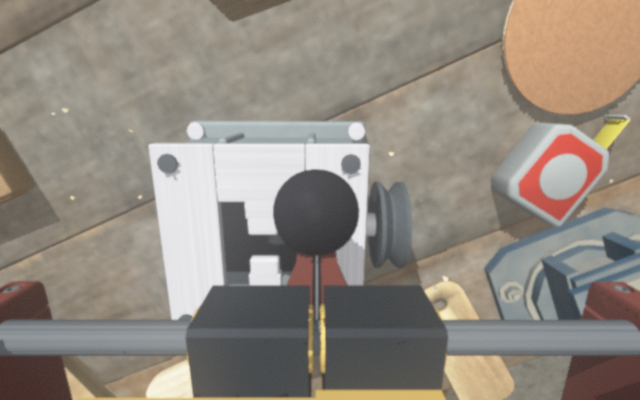

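```bash
python3 -c "
from h import *
for z in (155,158):
  q=onz('wrist',(316,212),z)[:2]-G;print(q@GX,q@GY)
"
```

```text
38.547264143295436 -35.74890831635851
39.461961953160994 -35.75174955304527
```

Call:
send_rows(increments=[[[0,0,-0.002,0,0],[0,0,-0.002,0,0],[0,0,0,0,0]]])

```text
clock: 16.05
eef_pos: [502.9, -238.6, 324.3]
tool_rot: [[-0.358, -0.934, -0.001], [-0.934, 0.358, 0.001], [-0.0, 0.001, -1.0]]
wrist_force: [-3.6, 1.5, -2.6]
width: 0.9
```

Call:
send_rows(increments=[[[0,0,-0.002,0,0],[0,0,-0.002,0,0],[0,0,0,0,0]]])

```text
clock: 16.42
eef_pos: [506.1, -239.7, 323.9]
tool_rot: [[-0.359, -0.934, -0.003], [-0.934, 0.358, 0.002], [-0.001, 0.003, -1.0]]
wrist_force: [-7.5, 3.0, -3.8]
width: -0.2
```

Call:
send_rows(increments=[[[0,0,-0.002,0,0],[0,0,0,0,0]]])

```text
clock: 16.68
eef_pos: [507.6, -240.3, 323.6]
tool_rot: [[-0.359, -0.933, -0.004], [-0.933, 0.359, 0.003], [-0.001, 0.005, -1.0]]
wrist_force: [-7.9, 3.9, -3.9]
width: 0.3
```

Call:
send_rows(increments=[[[0,0,0.01,0,0],[0,0,0.02,0,0],[0,0,0.03,0,0],[0,0,0.03,0,0],[0,0,0,-0.03,0],[0,0,0,-0.04,0],[0,-0.04,0.01,-0.04,0],[0,-0.05,0.01,-0.03,0],[0,-0.05,0,0,0],[0,-0.05,0,0,0],[0,-0.05,0,0,0],[0,-0.05,0,0,0],[0,-0.05,0,0,0],[0,0,0,0,0]]])

```text
clock: 18.42
eef_pos: [528.1, 114.9, 461.4]
tool_rot: [[-0.352, -0.936, 0.002], [-0.936, 0.352, 0.0], [-0.001, -0.002, -1.0]]
wrist_force: [-0.5, 0.2, -0.7]
width: 0.4
```

```bash
python3 -c "
from h import *
where()
cv2.imwrite('pics/s16.png',grab_frame('scene')[:,:,::-1]);cv2.imwrite('pics/t16.png',grab_frame('top')[:,:,::-1])
s=cv2.imread('pics/s16.png');t=cv2.imread('pics/t16.png')
cv2.imwrite('pics/s16z.png',cv2.resize(s[160:280,290:410],None,fx=5,fy=5,interpolation=2));cv2.imwrite('pics/t16z.png',cv2.resize(t[145:245,280:380],None,fx=6,fy=6,interpolation=2))
for n in 'st':
  a=cv2.imread('pics/%s0.png'%({'s':'scene','t':'top'}[n]));b={'s':s,'t':t}[n]
  cv2.imwrite('pics/d%s.png'%n,np.clip(cv2.absdiff(a,b).astype(int)*2,0,255).astype('uint8'))
"
```

```text
t 18.43 gx -90.5 gy 303.4 tipz 279.4 F [-0.5  0.2 -0.7] w 0.4
toolx in gate 0.006 -1.0 z [ 0.002  0.    -1.   ] j [-1.21  0.4   1.23  1.78 -0.4   1.25 -1.81]
```

View pics/s16z.png

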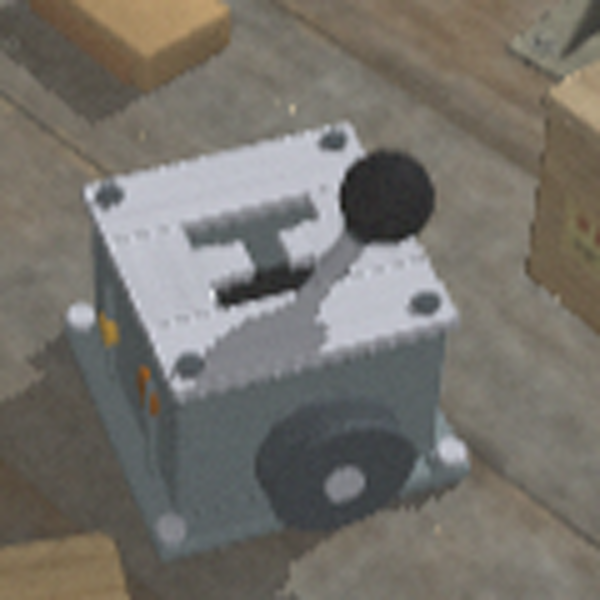

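View pics/t16z.png

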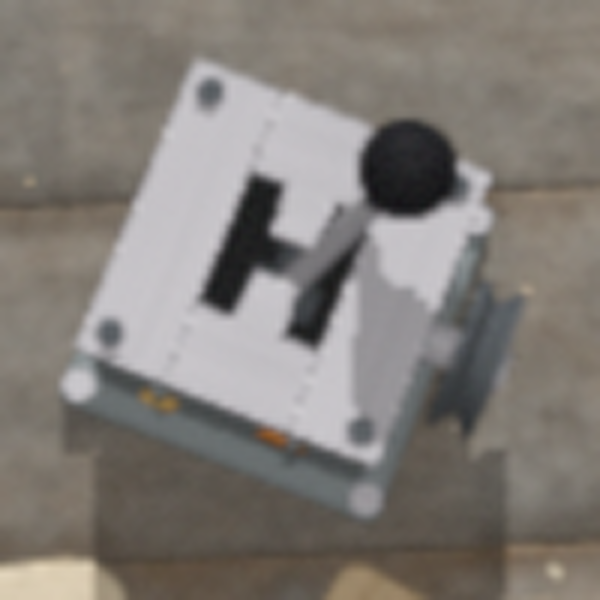

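View pics/dt.png

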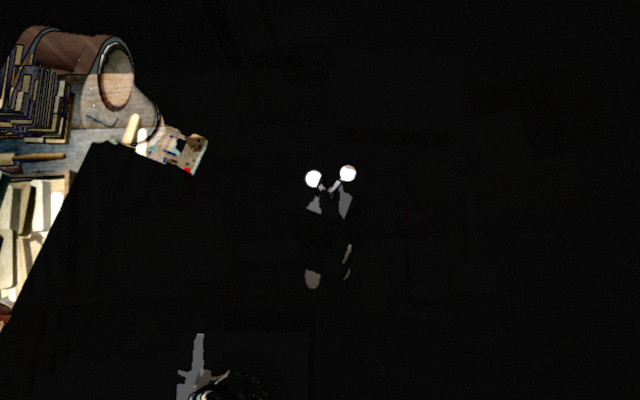

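```bash
python3 -c "
from h import *
T=lambda u:((u[0]+.5)/6-.5+280,(u[1]+.5)/6-.5+145)
S=lambda u:((u[0]+.5)/5-.5+290,(u[1]+.5)/5-.5+160)
X,e=tri([ray('top',T((408,167))),ray('scene',S((387,196)))]);d=X[:2]-G
print(X,e,d@GX,d@GY)
for n in('top','scene'):
  q=onz(n,T((408,167)) if n=='top' else S((387,196)),154.6)[:2]-G;print(n,q@GX,q@GY)
a=cv2.imread('pics/top0.png')[235:295,295:365];b=cv2.imread('pics/t16.png')[235:295,295:365]
cv2.imwrite('pics/cmp.png',cv2.resize(np.hstack([a,b]),None,fx=5,fy=5))
"
```

```text
[ 529.86178881 -247.74316873  155.69090896] [np.float64(1.190829099077155), np.float64(1.1908290990772248)] 40.94904131142505 -34.578450319508185
top 42.44236289752015 -34.78603118286833
scene 40.173933351943376 -33.61317013522546
```

View pics/cmp.png

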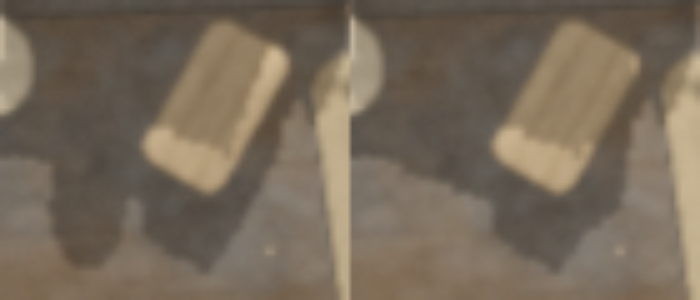

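The knob measures (41, -34.6) mm from the gate centre, against about (40, -34) for fully home. The block hasn't moved; only its shadow changed. I'm handing the job in.

```bash
python3 -c "
from station import manip
print(manip.finish_job())"
```

```text
the job is handed in; nothing more can be done
None
```

The gearbox is in third, and I handed the job in at about 18.5 s of the 72 s allowed.

**What I did:** The lever started about 2.5 mm short of the middle, already close enough to the cross channel to cross, so it needed no separate push to get there. With the closed fingertips I pushed it right to the stop of the right-hand column, then went round behind the knob. From there I pushed it forward until the force rose to about 9 N with the knob no longer advancing, and withdrew. It was never pushed toward the fourth slot.

**Last checks:**
- **Lever position:** the two cameras together put the knob at 41 mm forward and 34.6 mm right of the gate centre, 156 mm up. Fully home should be about 40 mm, 34 mm and 155 mm. The two sight lines missed each other by about 2.4 mm, roughly the calibration error.
- **Lift:** at the stop, friction pushed the lever up with about 4 N, well under the 18 N needed to lift it. The final knob height shows no lift.
- **Bystanders:** comparing the top-camera pictures from before and after shows the tape measure, cork block and wooden block unmoved. The only change near the wooden block was the lever's shadow.
- **Clearance:** the arm had moved well clear and nothing was touching at hand-in.

No check failed.

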